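# Check the charge of two drill batteries

### The job

Check the charge of two of the three battery packs standing on the bench: with the fingertips, gently press the round check button on top of the tallest pack and keep it down for about a second, let it come up, then do the same on the flattest pack and withdraw. Do not pick up, tip or shift any pack, do not press the middle-height pack's button, and leave the tools and other things on the bench where they are.

Things in the scene. Friction and masses are not known exactly. Their poses are not given: they have to be found in the camera images.
- pack_tall: loose black battery pack, the tallest of the three: case 120 x 80 x 86 mm (its x, y, z), standing upright on the bench. Origin: centre of its underside; z up; x runs from the end with the check button (-x) to the end with two grey rails (+x), which stand 8 mm above the case top, 13 mm and more to the +x side of the origin.
- btn_tall_top (a point): centre of the top face of this pack's charge-check button: a round white push button, 24 mm in diameter, near the -x end of the case top (30 mm to -x of the pack's origin). Not pressed, its top is 10 mm above the case, 96 mm above the bench; the point goes down with the button. Seen between it and the rails: a row of four small flat gauge windows.
- btn_tall (a joint): how far this button is pressed down, in m: 0 up, 0.006 fully down. Spring-loaded: it begins to move at 1.5 N, takes about 5 N fully down, and comes up by itself.
- pack_middle: loose black battery pack, the middle-height one of the three: case 115 x 77 x 63 mm (its x, y, z), standing upright on the bench. Origin: centre of its underside; z up; x runs from the end with the check button (-x) to the end with two grey rails (+x), which stand 8 mm above the case top, 10 mm and more to the +x side of the origin.
- btn_middle_top (a point): centre of the top face of this pack's charge-check button: a round white push button, 24 mm in diameter, near the -x end of the case top (27 mm to -x of the pack's origin). Not pressed, its top is 10 mm above the case, 73 mm above the bench; the point goes down with the button. Seen between it and the rails: a row of four small flat gauge windows.
- btn_middle (a joint): how far this button is pressed down, in m: 0 up, 0.006 fully down. Spring-loaded: it begins to move at 1.5 N, takes about 5 N fully down, and comes up by itself.
- pack_flat: loose black battery pack, the flattest of the three: case 110 x 74 x 42 mm (its x, y, z), standing upright on the bench. Origin: centre of its underside; z up; x runs from the end with the check button (-x) to the end with two grey rails (+x), which stand 8 mm above the case top, 8 mm and more to the +x side of the origin.
- btn_flat_top (a point): centre of the top face of this pack's charge-check button: a round white push button, 24 mm in diameter, near the -x end of the case top (25 mm to -x of the pack's origin). Not pressed, its top is 10 mm above the case, 52 mm above the bench; the point goes down with the button. Seen between it and the rails: a row of four small flat gauge windows.
- btn_flat (a joint): how far this button is pressed down, in m: 0 up, 0.006 fully down. Spring-loaded: it begins to move at 1.5 N, takes about 5 N fully down, and comes up by itself.
- hammer: hammer about 260 mm long lying between the packs and the robot; origin in the handle's line, on the bench. A bystander.
- screwdriver: screwdriver 190 mm long lying on the bench beyond the packs; origin near its middle, on the bench. A bystander.
- screw_jar: open clear plastic cup, 60 mm across, 65 mm high, standing; origin at the centre of its underside. A bystander.
- glue_bottle: white glue bottle with an orange cap, 60 mm across, 100 mm high, standing; origin at the centre of its underside. A bystander.
- drill: blue and black cordless drill lying on its side, about 185 x 175 x 56 mm; origin under its barrel. A bystander.
- tape_measure: yellow tape measure, 68 x 66 x 36 mm; origin at the centre of its underside. A bystander.
- offcut: block of light wood, 70 x 110 x 35 mm; origin at the centre of its underside. A bystander.
Not all that is in view belongs to the job. What is shaped like the pack_tall but red is not meant. Leave any turquoise look-alike of the pack_flat alone.

How it is judged:
On the way, in this order (a step that is already met when the one before it is completed fails the run):
1. a fingertip keeps the tallest pack's check button at least half-way down (3 mm) for 0.6 s, the flattest pack's button being up (value of joint btn_tall above 0.003 m and contact force between the fingers and pack_tall above 0.5 N and value of joint btn_flat below 0.0015 m), for 0.6 s.
2. then a fingertip keeps the flattest pack's check button at least half-way down (3 mm) for 0.6 s, the tallest pack's button being up again (value of joint btn_flat above 0.003 m and contact force between the fingers and pack_flat above 0.5 N and value of joint btn_tall below 0.0015 m), for 0.6 s.
At the end, for the whole second after the job is handed in: All three buttons are up again (less than 1.5 mm down), the three packs stand upright (tilt below 0.06 rad) and at rest within 15 mm of where they began, and every bystander is within 20 mm of where it began (value of joint each of btn_tall, btn_middle, btn_flat below 0.0015 m and distance of each of pack_tall, pack_middle, pack_flat from where it was at the start of the episode below 0.015 m and angle between each of pack_tall, pack_middle, pack_flat's own z axis and vertical below 0.06 rad and linear speed of each of pack_tall, pack_middle, pack_flat below 0.02 m/s and distance of each of hammer, screwdriver, screw_jar, glue_bottle, drill, tape_measure, offcut from where it was at the start of the episode below 0.02 m); the robot touches nothing.
It fails at once if a pack is lifted (8 mm), tipped (0.12 rad) or shifted by more than 15 mm (distance of any of pack_tall, pack_middle, pack_flat from where it was at the start of the episode above 0.015 m or height (world z) of any of pack_tall, pack_middle, pack_flat above 0.008 m or angle between any of pack_tall, pack_middle, pack_flat's own z axis and vertical above 0.12 rad).
It fails at once if the robot pushes on a pack with more than 30 N (contact force between any of the fingers, the arm and pack_tall above 30 N or contact force between any of the fingers, the arm and pack_middle above 30 N or contact force between any of the fingers, the arm and pack_flat above 30 N).
It fails at once if the check button of the middle-height pack is pressed (value of joint btn_middle above 0.002 m).
It fails at once if a bystander is moved by more than 20 mm (distance of any of hammer, screwdriver, screw_jar, glue_bottle, drill, tape_measure, offcut from where it was at the start of the episode above 0.02 m).
It also fails if it takes over 48 s, if anything falls off the work surface, if the arm or the gripper's body presses on something with over 40 N, if the wrist force passes 120 N, or if a joint passes its speed limit or range.

### The arm

A 6-joint arm with a two-finger parallel gripper is mounted at the origin on the work surface. World frame = base frame: x ahead of the robot, y to its left, z up, the work surface at z = 0. Lengths are in m, angles in rad, forces in N, time in s.
With the tool pointing down it reaches from about 0.35 to 0.775 m from the base axis. Payload 7.3 kg.
Tool frame: the origin (TCP) lies at the very end of the fingers, on their centre line; the grasp point (between the pads) lies grip_point_offset behind it (grip_point_offset is the distance from the TCP to the grasp point, in m); z points along the fingers, y is the direction in which the jaws open and shut (so a half turn about z gives the same grasp; the last joint's range is limited). The gripper opens to 92 mm and grips with 3 to 60 N. Pads are 19 mm wide; open, the fingers measure 130 mm over their backs; the gripper's body (75 mm by 190 mm) begins 47 mm behind the grasp point.
Start: joints at [1.113, 0.342, 1.524, -0, 1.275, -0.146], TCP at [0.161, 0.5, 0.227] pointing down, gripper open.
Joint ranges: [-2.53, 2.53], [-0.77, 2.02], [0.04, 2.7], [-1, 4.14], [0.28, 2.66], [-3.11, 3.11]. Speed limits (rad/s): [2.57, 2.57, 3.14, 3.14, 3.14, 3.14].

### API

Orientations are given as [roll, pitch, yaw] about the fixed x, y, z axes, in that order (R = Rz(yaw) Ry(pitch) Rx(roll)).
In Python, from cell import * gives the robot as it stands.
- The arm moves only by the shell command python3 -m inch 'ROWS' [OPENING] [FORCE]. ROWS is JSON, a list that holds one entry, the list of rows, each a list of 4 numbers: the shift along the tool's x, y, z in mm, then the turn about the tool's z in rad. In form: [[[x, y, z, roll], ...]]. A call has 1 to 10 rows; each row shifts and turns the commanded pose from where the row before left it, along the tool's axes as they then stand; what a row does not reach is not made up. A row lasts 1/8 s, in which the tool goes at most 62.5 mm and 10.7 degrees, less where a joint would pass 70% of its speed; a pose out of reach is approached as far as the arm can. A call with a gripper value outside its range is refused whole. OPENING is the closure, from -1 (fully open) to 1 (shut), set as the call begins (- or left out, the last holds). The fingers move at their own pace and stop on an object; FORCE is the grip in N (left out, the last holds). Time passes only in rows, so rows that do not move let the fingers close. It gives the time, the measured TCP pose, the force and the opening at its end, in the units of the state.
- observe(): the state, without advancing time (a new reading comes with each control period).
- read_camera(name): name is "side" or "top"; returns a dict with "img" (384x512x3 uint8, blue, green, red), "fx", "fy", "cx", "cy" (pixels), "eye" and "rotation" of the camera in the world. Camera axes: x right, y down, z forward; pixel columns grow to the right and rows downward; lengths in m; the calibration is good to about 2 mm. A picture is of the moment at which its call begins. There is no depth.
- hand_in(): hands the job in, once; it reports no verdict.
Trained networks look in the newest picture that a camera, given by its name, has taken for a name from the list of things; names that differ only in an ending like _2 or _b are one class to them, and where a whole thing is asked for, a point or a joint stands for the part that bears it (a point fixed in the world has none). Each returns a list of dicts, best first, with "conf" (0 to 1); they miss things now and then, are a little off and sometimes report something else, mostly with a low value. They report only what shows in the picture. A call takes as long as a camera call. They do not tell look-alikes from the thing itself.
- boxes_of(camera, label): "at" ([row, column] in pixels, amid what is visible of it).
- place_of(camera, label): "at" ([row, column] in pixels: a listed point, or the origin of a listed thing).
The state is a dict: "time": time; "qpos": joint angles; "qvel": joint speeds; "joint_efforts": joint torques, N m; "tool_pos": TCP position; "tool_rot": TCP orientation; "contact_force": force on the tool from outside, world axes, zero at the start; "torque": the same for the moment, N m; "opening": finger opening in m.
Only numpy, scipy, OpenCV 4.12 (cv2) and the standard library are available. Lean on these libraries where they do the work, as an engineer would, in place of code of your own. Each camera call takes 0.05 s, during which the arm holds its last target. There are 200 camera calls.

## Working session

There is one attempt and no reset: what is moved stays moved. The work goes in short steps, Python scripts to look and compute and a shell command to move; the robot and the scene stay as the last step left them, time stands still between calls to the robot, and variables do not carry over. Pictures are saved under pics/ and viewed, about 8 in all and at most 12, crops included, and the job is handed in when it is done.

```bash
mkdir -p pics
cat > h.py <<'E'
from cell import *
import numpy as np, cv2
def ray(c,at,z):
    d=np.array([(at[1]-c["cx"])/c["fx"],(at[0]-c["cy"])/c["fy"],1.]); d=np.array(c["rotation"])@d
    e=np.array(c["eye"]); return e+d*(z-e[2])/d[2]
def proj(c,p):
    q=np.array(c["rotation"]).T@(np.array(p)-np.array(c["eye"])); return [c["fy"]*q[1]/q[2]+c["cy"],c["fx"]*q[0]/q[2]+c["cx"]]
E
python3 - <<'E'
from h import *
s=observe(); print(s["time"],s["tool_pos"],s["tool_rot"],s["contact_force"],s["opening"])
for n in("top","side"):
    c=read_camera(n); cv2.imwrite(f"pics/{n}0.png",cv2.resize(c["img"],(800,600))); print(n,np.round(c["eye"],3))
    for l,z in(("btn_tall_top",.096),("btn_middle_top",.073),("btn_flat_top",.052),("pack_tall",0),("pack_middle",0),("pack_flat",0)):
        for d in place_of(n,l)[:4]: print(l,np.round(d["at"]),round(d["conf"],2),np.round(ray(c,d["at"],z),3))
E
```

```text
0.0 [0.16084202 0.4993414  0.22606868] [-3.14013830e+00 -2.28135946e-04  2.82980375e+00] [-0.52714917  0.10505368 -0.34912515] 0.09138417776309551
top [0.354 0.004 1.249]Traceback (most recent call last):
  File "<stdin>", line 6, in <module>
  File "h.py", line 5, in ray
    e=np.array(c["eye"]); return e+d*(z-e[2])/d[2]
                                              ~^^^
IndexError: invalid index to scalar variable.
```

View pics/top0.png

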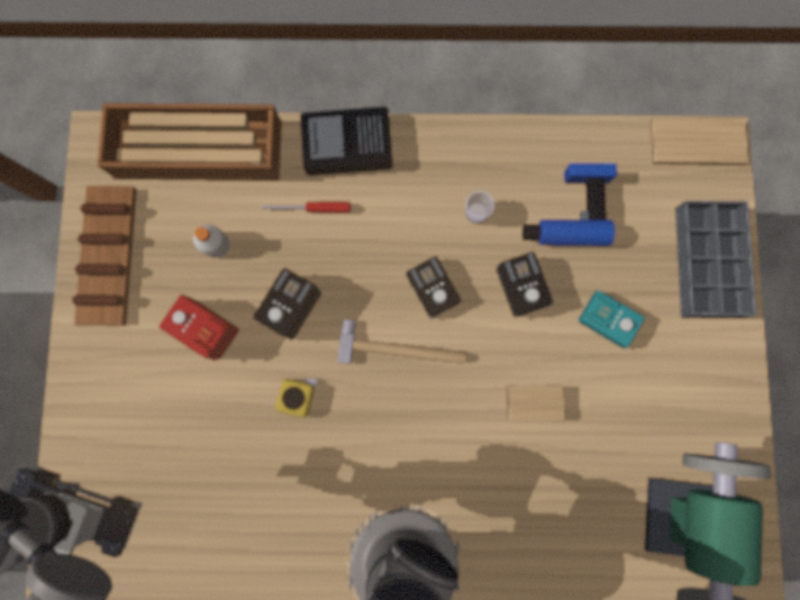

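The top view shows three black packs at 800x600 pixels (288,303), (433,287) and (525,283), with red at (200,327) and turquoise at (612,318) as look-alikes. The camera rotation seems to be given as rpy, so I'll fix the helper.

```bash
sed -i 's/np.array(c\["rotation"\])/rot(c)/g; 2a from scipy.spatial.transform import Rotation as Ro\ndef rot(c):\n    r=np.array(c["rotation"]); return r if r.shape==(3,3) else Ro.from_euler("xyz",r).as_matrix()' h.py
python3 - <<'E'
from h import *
for n in("top","side"):
    c=read_camera(n); cv2.imwrite(f"pics/{n}1.png",cv2.resize(c["img"],(800,600))); print(n,np.round(c["eye"],3),c["rotation"])
    for l,z in(("btn_tall_top",.096),("btn_middle_top",.073),("btn_flat_top",.052),("pack_tall",0),("pack_middle",0),("pack_flat",0)):
        for d in place_of(n,l)[:4]: print(l,np.round(d["at"]),round(d["conf"],2),np.round(ray(c,d["at"],z),3))
E
```

```text
top [0.354 0.004 1.249] [-3.00089843  0.00437716 -1.55826203]
btn_tall_top [201. 177.] 0.49 [0.484 0.251 0.096]
btn_tall_top [203. 116.] 0.43 [0.477 0.436 0.096]
btn_tall_top [196. 189.] 0.39 [0.503 0.216 0.096]
btn_middle_top [152. 372.] 0.73 [ 0.65  -0.35   0.073]
btn_middle_top [186. 340.] 0.61 [ 0.54  -0.25   0.073]
btn_flat_top [190. 284.] 0.59 [ 0.531 -0.078  0.052]
btn_flat_top [206. 403.] 0.48 [ 0.484 -0.45   0.052]
pack_tall [208. 134.] 0.97 [0.47  0.413 0.   ]
pack_tall [196. 187.] 0.66 [0.514 0.239 0.   ]
pack_tall [188. 340.] 0.65 [ 0.548 -0.264  0.   ]
pack_flat [186. 276.] 0.91 [ 0.552 -0.054  0.   ]
side [ 0.476 -1.072  0.983] [-2.261863   -0.01354756 -0.04710795]
btn_tall_top [125. 234.] 0.49 [0.481 0.438 0.096]
btn_tall_top [149. 238.] 0.41 [0.491 0.276 0.096]
btn_middle_top [265. 257.] 0.49 [ 0.534 -0.255  0.073]
btn_flat_top [288. 180.] 0.61 [ 0.33  -0.309  0.052]
btn_flat_top [327. 238.] 0.59 [ 0.479 -0.433  0.052]
btn_flat_top [221. 255.] 0.5 [ 0.538 -0.056  0.052]
pack_tall [179. 243.] 0.62 [0.507 0.226 0.   ]
pack_tall [148. 231.] 0.56 [0.466 0.428 0.   ]
pack_middle [280. 266.] 0.71 [ 0.559 -0.246  0.   ]
pack_flat [337. 240.] 0.93 [ 0.483 -0.426  0.   ]
pack_flat [233. 260.] 0.89 [ 0.555 -0.057  0.   ]
```

```bash
sleep 1; ls pics
```

```text
side1.png
top0.png
top1.png
```

View pics/side1.png

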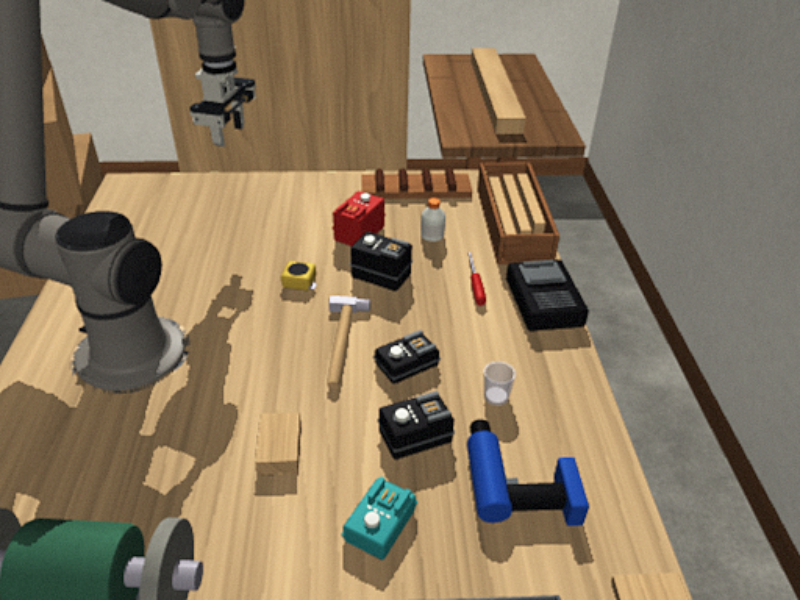

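Run:
```python
from h import *
B={}
for n in("top","side"):
    c=read_camera(n); g=c["img"].astype(int)
    m=((g.min(2)>150)).astype(np.uint8)
    # refine: bright blobs near expected points
    for l,p in(("tall",[.484,.255,.096]),("mid",[.537,-.252,.073]),("flat",[.533,-.075,.052])):
        r,q=np.round(proj(c,p)).astype(int); w=16
        k,lab,st,ce=cv2.connectedComponentsWithStats(m[r-w:r+w,q-w:q+w])
        for i in range(1,k):
            if st[i,4]>20:
                at=[ce[i][1]+r-w,ce[i][0]+q-w]; print(n,l,st[i],np.round(at,1),np.round(ray(c,at,p[2]),4))
```

```text
top tall [12 12  7  7 36] [200.8 175.3] [0.4863 0.2568 0.096 ]
top mid [12 14  7  7 40] [188.2 340. ] [ 0.5345 -0.249   0.073 ]
top flat [10 13  7  7 39] [189.  280.8] [ 0.5329 -0.0663  0.052 ]
side tall [13 14  7  5 25] [152.4 236. ] [0.4848 0.2523 0.096 ]
side mid [11 11 11  9 56] [263.8 257.5] [ 0.5346 -0.2501  0.073 ]
side flat [12 11 13  8 50] [223.6 254.6] [ 0.5356 -0.0688  0.052 ]
```

Side view: the tall black pack is at (380,258), the flat one at (407,355) and the middle one at (415,423), in 800x600 pixels. Both cameras place the buttons within about 4 mm of each other at the stated heights. Targets: tall (0.486, 0.255), flat (0.534, -0.067). I'll close the fingers and move over the tall pack.

```bash
python3 -m inch '[[[-38,-13,0,0],[-38,-13,0,0],[-38,-13,0,0],[-38,-13,0,0],[-38,-13,0,0],[-38,-13,0,0],[-38,-13,0,0],[-38,-13,0,0],[-38,-13,0,0],[-38,-13,0,0]]]' 1 10
cat > go.py <<'E'
import sys
from h import *
s=observe(); R=Ro.from_euler("xyz",s["tool_rot"]).as_matrix()
t=np.array(eval(sys.argv[1])); print("t",s["time"],"pos",np.round(s["tool_pos"],4),"F",np.round(s["contact_force"],2),"open",round(s["opening"],4),"shift mm",np.round(1000*R.T@(t-s["tool_pos"]),1))
E
python3 -m inch '[[[0,0,0,0],[0,0,0,0]]]' ; python3 go.py '[.486,.255,.14]'
```

```text
time: 2.15
tool_pos: [0.4839, 0.2585, 0.2268]
tool_rot: [3.141, 0.0, 2.83]
contact_force: [0.1, -0.0, 0.2]
opening: 0.0009
time: 2.4
tool_pos: [0.4824, 0.2595, 0.2266]
tool_rot: [-3.142, -0.001, 2.829]
contact_force: [0.3, 0.2, 0.3]
opening: 0.0002
t 2.4 pos [0.4824 0.2595 0.2266] F [0.35 0.21 0.32] open 0.0002 shift mm [-4.9 -3.2 86.6]
```

```bash
python3 -m inch '[[[-2.5,-1.5,30,0],[-2.5,-1.5,30,0],[0,0,25,0],[0,0,20,0],[0,0,5,0],[0,0,0,0],[0,0,0,0]]]'; python3 go.py '[.486,.255,.096]'
python3 - <<'E'
from h import *
o=[]
for n in("side","top"):
    c=read_camera(n); r,q=np.round(proj(c,[.486,.255,.1])).astype(int)
    o.append(cv2.resize(c["img"][r-30:r+30,q-30:q+30],(400,400),interpolation=cv2.INTER_CUBIC))
cv2.imwrite("pics/t2.png",np.hstack(o))
E
```

```text
time: 3.28
tool_pos: [0.487, 0.2555, 0.1178]
tool_rot: [3.14, 0.001, 2.83]
contact_force: [0.8, -0.4, 0.0]
opening: 0.0004
t 3.275 pos [0.487  0.2555 0.1178] F [ 0.82 -0.41  0.02] open 0.0004 shift mm [ 0.9 -0.8 21.8]
```

```bash
sleep 2
```

```text
(no output)
```

View pics/t2.png

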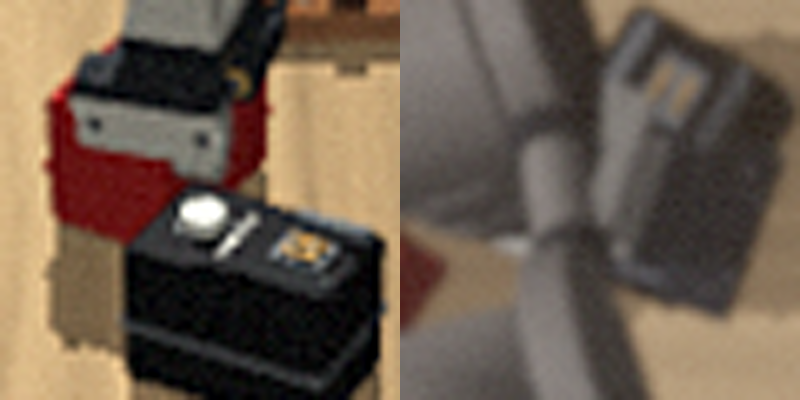

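The fingertips at crop (200,175) are right above the white button at (200,213), which fits a gap of about 20 mm. I'll descend gently.

```bash
python3 -m inch '[[[0,0,6,0],[0,0,6,0],[0,0,4,0],[0,0,2,0],[0,0,1,0],[0,0,1,0],[0,0,1,0],[0,0,0,0]]]'; python3 go.py '[.486,.255,.0915]'
```

```text
time: 4.38
tool_pos: [0.4868, 0.255, 0.0959]
tool_rot: [3.141, 0.0, 2.83]
contact_force: [0.2, -0.3, 1.1]
opening: 0.0005
t 4.375 pos [0.4868 0.255  0.0959] F [ 0.23 -0.34  1.13] open 0.0005 shift mm [ 0.7 -0.3  4.4]
```

```bash
python3 -m inch '[[[0,0,1,0],[0,0,1,0],[0,0,1,0],[0,0,1,0],[0,0,0.5,0],[0,0,0,0]]]'; python3 go.py '[.486,.255,.0912]'
```

```text
time: 5.12
tool_pos: [0.4868, 0.2551, 0.0913]
tool_rot: [3.141, 0.0, 2.83]
contact_force: [-1.5, -0.4, 4.1]
opening: 0.0005
t 5.125 pos [0.4868 0.2551 0.0913] F [-1.55 -0.42  4.08] open 0.0005 shift mm [ 0.7 -0.3  0.1]
```

Force 4.1 N at about 4.7 mm down, which matches the spring. I'll hold, then rise.

```bash
python3 -m inch '[[[0,0,0,0],[0,0,0,0],[0,0,0,0],[0,0,0,0],[0,0,0,0],[0,0,0,0],[0,0,0,0],[0,0,0,0],[0,0,0,0]]]';  python3 go.py '[.486,.255,.0912]'; python3 -m inch '[[[0,0,-2,0],[0,0,-5,0],[0,0,-15,0],[0,0,-25,0],[0,0,-30,0],[0,0,-20,0],[0,0,0,0]]]'; python3 go.py '[.534,-.067,.18]'
python3 - <<'E'
from h import *
c=read_camera("side"); r,q=np.round(proj(c,[.486,.255,.1])).astype(int)
cv2.imwrite("pics/t3.png",cv2.resize(c["img"][r-40:r+40,q-40:q+40],(480,480),interpolation=cv2.INTER_CUBIC))
E
```

```text
time: 6.25
tool_pos: [0.4868, 0.2551, 0.0913]
tool_rot: [3.141, 0.0, 2.83]
contact_force: [0.5, -0.4, 4.7]
opening: 0.0007
t 6.25 pos [0.4868 0.2551 0.0913] F [ 0.55 -0.39  4.72] open 0.0007 shift mm [ 0.7 -0.3  0.1]
time: 7.12
tool_pos: [0.4873, 0.2553, 0.1902]
tool_rot: [3.139, 0.003, 2.83]
contact_force: [0.8, 0.7, -0.6]
opening: 0.0007
t 7.125 pos [0.4873 0.2553 0.1902] F [ 0.77  0.69 -0.56] open 0.0007 shift mm [-143.3 -292.4    9.9]
```

```bash
sleep 1
```

```text
(no output)
```

View pics/t3.png

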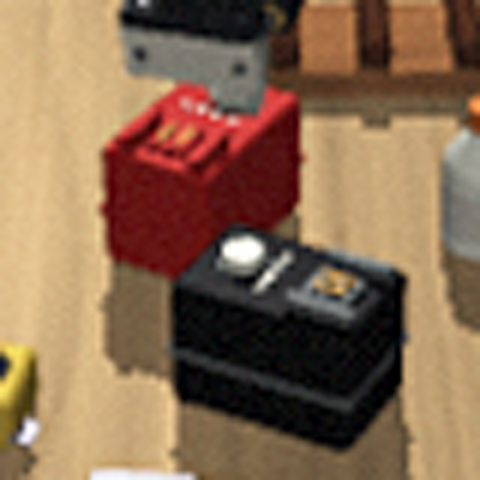

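The tall button at (242,252) is up again and the pack hasn't moved. On to the flat pack.

```bash
python3 -m inch '[[[-16,-32.5,0,0],[-16,-32.5,0,0],[-16,-32.5,0,0],[-16,-32.5,0,0],[-16,-32.5,0,0],[-16,-32.5,0,0],[-16,-32.5,0,0],[-16,-32.5,0,0],[-15.5,-32.5,0,0],[0,0,0,0]]]'; python3 -m inch '[[[0,0,0,0],[0,0,0,0]]]'; python3 go.py '[.534,-.067,.072]'
python3 - <<'E'
from h import *
c=read_camera("side"); g=c["img"]
for d in place_of("side","btn_flat_top"): print(np.round(d["at"],1),d["conf"],np.round(ray(c,d["at"],.052),4))
E
```

```text
time: 8.43
tool_pos: [0.533, -0.0693, 0.1868]
tool_rot: [-3.141, -0.002, 2.827]
contact_force: [-0.0, 0.6, -1.2]
opening: 0.0003
time: 8.68
tool_pos: [0.5332, -0.0663, 0.1878]
tool_rot: [3.141, -0.001, 2.831]
contact_force: [-0.0, -0.7, -0.3]
opening: 0.0004
t 8.675 pos [ 0.5332 -0.0663  0.1878] F [-0.02 -0.7  -0.27] open 0.0004 shift mm [ -1.1  -0.4 115.8]
[328.8 238.3] 0.65 [ 0.4792 -0.4369  0.052 ]
[222.9 256.5] 0.55 [ 0.5414 -0.0657  0.052 ]
```

```bash
python3 -m inch '[[[-1,0,25,0],[0,0,30,0],[0,0,30,0],[0,0,20,0],[0,0,8,0],[0,0,3,0],[0,0,0,0]]]'; python3 go.py '[.535,-.067,.052]'
python3 - <<'E'
from h import *
o=[]
for n in("side","top"):
    c=read_camera(n); r,q=np.round(proj(c,[.534,-.067,.06])).astype(int)
    o.append(cv2.resize(c["img"][r-30:r+30,q-30:q+30],(400,400),interpolation=cv2.INTER_CUBIC))
cv2.imwrite("pics/t4.png",np.hstack(o))
E
```

```text
time: 9.65
tool_pos: [0.5349, -0.0677, 0.0728]
tool_rot: [3.141, 0.001, 2.83]
contact_force: [0.4, -0.9, 0.2]
opening: 0.0003
t 9.65 pos [ 0.5349 -0.0677  0.0728] F [ 0.42 -0.94  0.24] open 0.0003 shift mm [ 0.2  0.7 20.8]
```

```bash
sleep 1
```

```text
(no output)
```

View pics/t4.png

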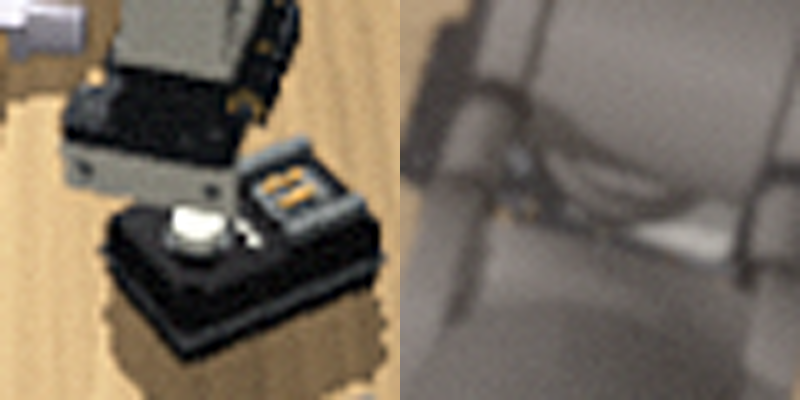

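Side: the fingertip (about (195,205)) ends just above the flat button at (200,228), with the rails clear to the right. Descending gently.

```bash
python3 -m inch '[[[0,0,6,0],[0,0,6,0],[0,0,4,0],[0,0,2,0],[0,0,1,0],[0,0,1,0],[0,0,1,0],[0,0,1,0],[0,0,0,0]]]'; python3 go.py '[.535,-.067,.0473]'
```

```text
time: 10.88
tool_pos: [0.5346, -0.0677, 0.0503]
tool_rot: [3.142, 0.0, 2.83]
contact_force: [0.1, -0.3, 3.0]
opening: 0.0006
t 10.875 pos [ 0.5346 -0.0677  0.0503] F [ 0.06 -0.29  3.03] open 0.0006 shift mm [-0.1  0.8  3. ]
```

```bash
python3 -m inch '[[[0,0,1,0],[0,0,1,0],[0,0,1,0],[0,0,0,0],[0,0,0,0]]]'; python3 go.py '[.535,-.067,.0473]'
```

```text
time: 11.5
tool_pos: [0.5346, -0.0677, 0.0473]
tool_rot: [3.141, 0.0, 2.83]
contact_force: [-1.1, -0.8, 4.8]
opening: 0.0004
t 11.5 pos [ 0.5346 -0.0677  0.0473] F [-1.13 -0.79  4.82] open 0.0004 shift mm [-0.1  0.8  0. ]
```

```bash
python3 -m inch '[[[0,0,0,0],[0,0,0,0],[0,0,0,0],[0,0,0,0],[0,0,0,0],[0,0,0,0],[0,0,0,0],[0,0,0,0],[0,0,0,0]]]'; python3 go.py '[.535,-.067,.0473]'; python3 -m inch '[[[0,0,-2,0],[0,0,-5,0],[0,0,-15,0],[0,0,-30,0],[0,0,-40,0],[0,0,-40,0],[0,0,-30,0],[0,0,-10,0],[0,0,0,0],[0,0,0,0]]]'
python3 - <<'E'
from h import *
c=read_camera("side"); cv2.imwrite("pics/s5.png",cv2.resize(c["img"],(800,600)))
E
```

```text
time: 12.62
tool_pos: [0.5346, -0.0677, 0.0473]
tool_rot: [3.142, 0.0, 2.83]
contact_force: [0.9, -0.1, 4.3]
opening: 0.0004
t 12.625 pos [ 0.5346 -0.0677  0.0473] F [ 0.92 -0.12  4.35] open 0.0004 shift mm [-0.2  0.8 -0. ]
time: 13.88
tool_pos: [0.5337, -0.0675, 0.2178]
tool_rot: [-3.142, -0.003, 2.83]
contact_force: [0.1, 0.7, -0.6]
opening: 0.0007
```

```bash
sleep 1
```

```text
(no output)
```

View pics/s5.png

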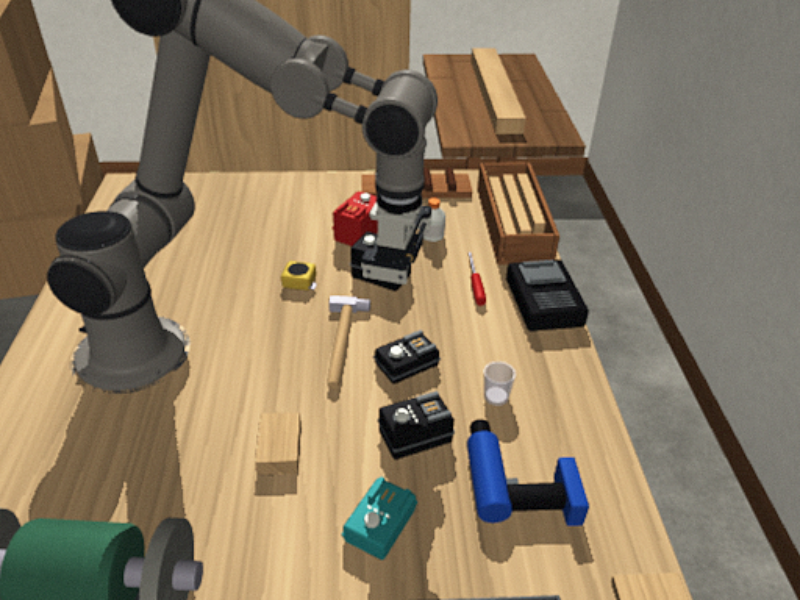

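All objects are at the same pixels as before: flat pack (407,355), middle pack (415,423), hammer, jar, drill and the rest. The flat button is up and the gripper is clear. Handing in.

```bash
python3 -c "
from cell import *
print(hand_in())"
```

```text
the job is handed in; nothing more can be done
None
```

I pressed the tallest pack's check button first and then the flattest pack's, with the fingers closed, then withdrew to z ≈ 0.22 m and handed the job in at about 14 s. No verdict was reported.

| Pack | Depth pressed | Force on the tool | Held at depth |
|---|---|---|---|
| Tallest | about 4.7 mm | 4.1–4.7 N | about 1.1 s |
| Flattest | about 4.7 mm | 4.4–4.8 N | about 1.1 s |

- **How depth was judged:** it comes from fingertip height and force, which fit the stated springs; the button joints can't be read directly.
- **Final checks:** the last side picture shows the flat button up, and the flat and middle packs and the visible bystanders where they started. The gripper is free, with a contact force under 1 N, which is sensor noise.
- **Tall pack:** the gripper partly hid it in that last picture. The picture taken right after its press showed its button up and the pack in place.
- **Disagreements:** the networks mixed up the packs and the look-alikes. I told them apart by colour in the pictures and by both cameras agreeing at the stated heights. The two cameras' button positions differed by up to about 4 mm, small against the 24 mm button.

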